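# Back the bar marker's ratchet feed off by one notch

### The job

The test bar clamped in the hand-fed bar marker has been fed one notch too far. With a fingertip, tip the ratchet pawl back off the toothed wheel so that it stays out, push the spoked handwheel backward by one notch (its top towards the pawl), no more, then tip the pawl in again so that it sits in the next tooth gap and locks the feed. Only push, gently: grip and lift nothing, and leave the things lying beside the marker where they are.

Things in the scene. Friction and masses are not known exactly. Their poses are not given: they have to be found in the camera images.
- bar_marker: Grey bench fixture, fixed, 130 (x) x 257 (y) mm, 186 mm high over its handwheel. Origin on the worktop under the feed shaft; z up, x along the shaft away from the handwheel (which faces the robot), y across it towards the pawl. All positions here are in this frame, in mm, at joint values 0. Bearing pedestals at x -36 to -24 and 4 to 22 reach z 127; behind them a slide carries the clamped pale bar.
- shaft_axis (a point): Point on the feed shaft in the ratchet's plane: x -8, y 0, z 100. The shaft runs along x and carries the spoked handwheel (spokes in the plane x -66), a dark steel ratchet wheel (x -14 to -2, 12 teeth, radius 62 at the tips, 52 at the roots) and a pinion that moves the slide 10 mm per notch. A marking punch over the bar at x 59, y -10 reaches z 134.
- feed_wheel (a joint): Turn of handwheel and ratchet wheel, rad; grows BACKWARD (top moves to +y, towards the pawl). One notch is 0.524. Starts between -0.06 and 0.02, pawl in a tooth gap: then blocked backward beyond about 0.06. Pawl out, it turns both ways against 0.12 N m friction (under 2 N at a spoke's ball) and stays where left; limits +-1.55.
- pawl (a joint): Turn of the throw-over pawl, rad: 0 (within 0.03) with its nose in a tooth gap, about 0.1 with the nose on a tooth; grows as its lever's top is pushed to +y, off the wheel. 0.13 kg, no spring: let go below 0.4 it falls onto the wheel, beyond 0.5 it falls outward and rests on a stop at 0.84. For the nose to drop fully into the next gap the wheel must stand at 0.36 to 0.58.
- pawl_pivot (a point): Middle of the pawl's pivot pin, which runs along x: x -8, y 97, z 76, between two grey cheeks (x -22 to 6, up to z 93, out to y 133). The pawl, 12 mm thick, lies in the plane x -8; a steel nose arm slopes from the pivot up to the ratchet wheel, and a lever stands upright on it. Keep clear of the grey machine behind: world x above 0.61, y -0.25 to 0.21, 0.48 m high.
- pawl_knob (a point): Centre of the black ball, 18 mm in diameter, ending the pawl's lever (8 mm round steel rod, ball 100 mm from the pivot). At pawl 0: x -8, y 87, z 176, the rod leaning 6 degrees to the wheel, with 48 mm free between it and the ratchet wheel's rim at z 155 and above. At pawl 0.84 it leans outward 42 degrees: ball at x -8, y 164, z 151.
- top_spoke_knob (a point): Centre of the black ball, 20 mm in diameter, on the handwheel's uppermost spoke (four spokes at right angles, 8 mm rods, ball centres 76 mm from the shaft axis). At feed_wheel 0 the spoke leans 22 degrees from upright towards -y: x -66, y -28, z 170. Its -y side is pushed towards +y; after one notch it leans 8 degrees towards +y.
- spare_bar: Loose pale moulded test bar, 10x80x8 mm, lying beside the marker; origin at the middle of its underside, long axis y.
- load_weight: Loose steel slotted weight, 46 mm in diameter and 28 mm high, standing beside the marker; origin at the middle of its underside.
- die_block: Loose wooden block with two small steel dies on top, 32x60x26 mm, standing beside the marker; origin at the middle of its underside.

How it is judged (in metres and radians):
On the way, in this order (a step that is already met when the one before it is completed fails the run):
1. the pawl is thrown back off the wheel and stays out, the wheel still in its old notch (value of joint pawl above 0.7 rad and value of joint feed_wheel below 0.2 rad), for 0.2 s.
2. the handwheel is pushed back to the next notch (value of joint feed_wheel between 0.36 and 0.65 rad), for 0.2 s.
At the end, for the whole second after the job is handed in: The wheel stands one notch back (joint feed_wheel between 0.36 and 0.62) with the pawl's nose down in that tooth gap (joint pawl below 0.035), both at rest; the spare bar, weight and die block lie within 15 mm of where they were (value of joint pawl below 0.035 rad and value of joint feed_wheel between 0.36 and 0.62 rad and velocity of joint feed_wheel between -0.05 and 0.05 rad/s and velocity of joint pawl between -0.1 and 0.1 rad/s and distance of each of spare_bar, load_weight, die_block from where it was at the start of the episode below 0.015 m); the robot touches nothing.
It fails at once if the wheel was backed off by more than a notch and a half (value of joint feed_wheel above 0.8 rad).
It fails at once if the wheel was fed further forward (value of joint feed_wheel below -0.35 rad).
It fails at once if the marker was pushed or gripped harder than 25 N instead of gently (contact force between the fingers and bar_marker above 25 N).
It fails at once if a thing lying beside the marker was lifted or knocked about (height (world z) of any of spare_bar, load_weight, die_block above 0.012 m or distance of any of spare_bar, load_weight, die_block from where it was at the start of the episode above 0.02 m).
It also fails if it takes over 58 s, if anything falls off the work surface, if the arm or the gripper's body presses on something with over 40 N, if the wrist force passes 120 N, or if a joint passes its speed limit or range.

### The arm

A 6-joint arm with a two-finger parallel gripper is mounted at the origin on a cart in front of the work surface, level with it; the furniture and walls round the work are solid. World frame = base frame: x ahead of the robot, y to its left, z up, the work surface at z = 0. Lengths are in m, angles in degrees, forces in N, time in s.
With the tool pointing down it reaches from about 0.25 to 0.725 m from the base axis. Payload 9.7 kg.
Tool frame: the origin (TCP) lies on the centre line of the jaws, within the pads' length; the fingertips stand 22 mm ahead of it and the grasp point (between the pads) lies 3 mm ahead of it; z points along the fingers, y is the direction in which the jaws open and shut (so a half turn about z gives the same grasp; the last joint's range is limited). The gripper opens to 85 mm and grips with 20 to 120 N. Pads are 22 mm wide; open, the fingers measure 114 mm over their backs; the gripper's body (76 mm by 85 mm) begins 54 mm behind the grasp point. The pads swing forward as they close: fully open they stand 13 mm farther back than shut.
Start: joints at [-69.156, 4.979, 10.078, 95.1, 0, 90], TCP at [0.196, -0.514, 0.253] pointing down, gripper open.
Joint ranges: [-179.16, 179.16], [-48.56, 103.87], [-65.8, 70.77], [-126.05, 130.52], [-82.76, 87.17], [-180, 180]. Speed limits (degrees/s): [127.2, 127.2, 147.25, 180, 180, 180].

### API

Orientations are given as [roll, pitch, yaw] about the fixed x, y, z axes, in that order (R = Rz(yaw) Ry(pitch) Rx(roll)).
In Python, from workcell import get_obs, camera, camera_params, job_done gives the robot as it stands.
- The arm moves only by the tool servo_tool, never from a script. Its argument "steps" is a list of rows, each an object of numbers: "x", "y", "z": the shift along the world's x, y, z in mm; "yaw": the turn about the world's z in degrees. A call has 1 to 12 rows; each row is the pose to reach, as a shift and turn from the pose measured when the call began; what a row does not reach only later rows make up. A row lasts 1/8 s, in which the tool goes at most 62.5 mm and 10.7 degrees, less where a joint would pass 70% of its speed; a pose out of reach is approached as far as the arm can. A call with a gripper value outside its range is refused whole. "grip" is the finger opening in mm, from 0 to 85.4, set as the call begins (left out, the last holds). The fingers move at their own pace and stop on an object; "grip_force" is the grip in N (left out, the last holds). Time passes only in rows, so rows that repeat a pose let the fingers close. It gives the time, the measured TCP pose, the force and the opening at its end, in the units of the state.
- get_obs(): the state, without advancing time (a new reading comes with each control period).
- camera(name): name is "scene" or "top" or "wrist"; returns (picture, depth): 384x512x3 uint8, red, green, blue; 384x512 float32, m along the optical axis (not along the pixel's ray), 0 where there is no reading.
- camera_params(name): a dict with "intrinsics" (3x3 intrinsics, pixels), "rvec" (rotation vector, rad) and "tvec" (3), from world to camera coordinates, as OpenCV has them; the wrist camera has in their place "hand_eye" (4x4, takes a point from camera to tool coordinates, whose origin is the TCP and whose axes are the flange's). Camera axes: x right, y down, z forward; pixel columns grow to the right and rows downward; lengths in m; the calibration is good to about 2 mm. A picture is of the moment at which its call begins: read the wrist's pose just before it. camera_params takes no time and is no camera call.
- job_done(): hands the job in, once; it reports no verdict.
The state is a dict: "time": time; "q": joint angles; "qd": joint speeds; "joint_efforts": joint torques, N m; "ee_pos": TCP position; "tcp_rot": TCP orientation; "wrist_force": force on the tool from outside, world axes, zero at the start; "torque": the same for the moment, N m; "opening": finger opening in m.
Only numpy, scipy, OpenCV 4.12 (cv2) and the standard library are available. Lean on these libraries where they do the work, as an engineer would, in place of code of your own. Each camera call takes 0.05 s, during which the arm holds its last target.

## Working session

There is one attempt and no reset: what is moved stays moved. The work goes in short steps, Python scripts to look and compute and a tool call to move; the robot and the scene stay as the last step left them, time stands still between calls to the robot, and variables do not carry over. Pictures are saved under pics/ and viewed, and the job is handed in when it is done.

Besides the shell and the picture viewer there is one more tool, called after "Call:" by a JSON object that holds its "name" and its "arguments", one argument or row to a line. servo_tool: Moves the arm, as the interface text tells. Its arguments: {"type":"object","properties":{"steps":{"type":"array"},"grip":{"type":"number"},"grip_force":{"type":"number"}},"required":["steps"]}

```bash
mkdir -p pics; ls; python3 - <<'E'
from workcell import *
import cv2,numpy as np
o=get_obs();print(o)
for n in("scene","top"):
    p,d=camera(n);cv2.imwrite(f"pics/{n}0.png",p[:,:,::-1]);np.savez(f"{n}0.npz",p=p,d=d)
    print(n,camera_params(n))
E
```

```text
pics
{'time': 0.0, 'q': array([-6.91552721e+01,  5.01127298e+00,  1.00331047e+01,  9.51002240e+01,
        2.22875976e-03,  9.00002484e+01]), 'qd': array([-0.12753276, -0.0616604 ,  0.00934414, -0.03091226,  0.13368232,
        0.03555194]), 'joint_efforts': array([ 7.39480365e-04, -5.20386350e+01,  4.64807189e+01,  1.62585871e-02,
        1.77714778e-04, -1.08005474e-05]), 'ee_pos': array([ 0.19564417, -0.51379947,  0.25256931]), 'tcp_rot': array([-1.79921608e+02, -2.22841785e-03,  2.08444764e+01]), 'wrist_force': array([-0.70080296, -0.11072758,  0.00173924]), 'torque': array([-0.04360588,  0.01250169, -0.02637364]), 'opening': 0.08550426950632539}
scene {'intrinsics': array([[421.31793267,   0.        , 266.21029102],
       [  0.        , 421.31793267, 193.44771316],
       [  0.        ,   0.        ,   1.        ]]), 'rvec': array([ 1.95526722, -0.70764112,  0.41673194]), 'tvec': array([-0.41526634,  0.2344882 ,  0.70840176])}
top {'intrinsics': array([[454.61149464,   0.        , 257.47142065],
       [  0.        , 454.61149464, 190.09941875],
       [  0.        ,   0.        ,   1.        ]]), 'rvec': array([ 2.18109908, -2.14487356,  0.13437667]), 'tvec': array([-0.09418534,  0.49010821,  1.13577411])}
```

View pics/scene0.png

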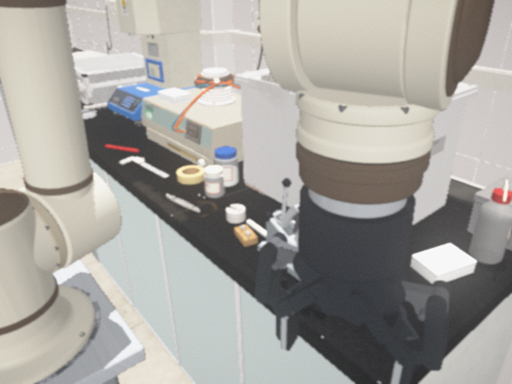

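View pics/top0.png

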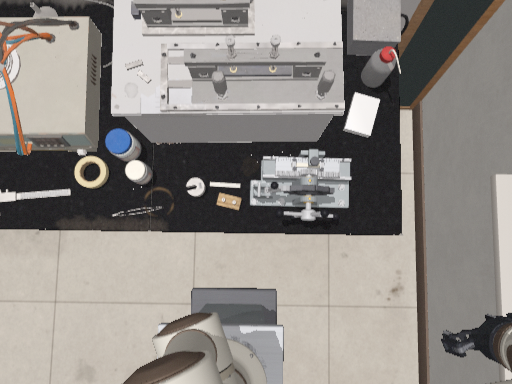

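The marker is at about (302,188) in the top view, with the weight at (196,187), the spare bar at (225,185) and the die block at (229,201) to its left. In the scene view the arm hides the marker. I'll zoom in and measure with depth.

```bash
cat > h.py <<'E'
import numpy as np,cv2
from workcell import *
def RT(n):
    P=camera_params(n);return P['intrinsics'],cv2.Rodrigues(P['rvec'])[0],P['tvec']
def ray(n,u,v):
    K,R,t=RT(n);d=R.T@np.linalg.solve(K,[u,v,1.]);return -R.T@t,d
def onz(n,u,v,z):
    c,d=ray(n,u,v);return c+d*(z-c[2])/d[2]
def onx(n,u,v,x):
    c,d=ray(n,u,v);return c+d*(x-c[0])/d[0]
def cloud(n,d):
    K,R,t=RT(n);v,u=np.mgrid[:384,:512];X=np.stack([(u-K[0,2])/K[0,0]*d,(v-K[1,2])/K[1,1]*d,d],-1)
    return (X-t)@R
def proj(n,p):
    K,R,t=RT(n);q=K@(R@np.asarray(p,float)+t);return q[:2]/q[2]
E
python3 - <<'E'
from h import *
a=np.load('top0.npz');p,d=a['p'],a['d']
cv2.imwrite('pics/topz.png',cv2.resize(p[140:230,180:360,::-1],None,fx=4.4,fy=4.4,interpolation=cv2.INTER_CUBIC))
C=cloud('top',d)
for u,v in [(311,190),(300,190),(196,187),(225,185),(229,201),(255,192),(345,192),(309,211),(300,150)]: print(u,v,C[v,u].round(3))
m=(C[...,2]>.05)&(C[...,0]<.6)&(C[...,0]>.3)&(C[...,1]<.1)&(C[...,1]>-.3)
v,u=np.nonzero(m);
m2=C[m];i=np.argsort(-m2[:,2])[:25]
for k in i: print(u[k],v[k],m2[k].round(3))
E
```

```text
311 190 [ 0.479 -0.208  0.152]
300 190 [ 0.48  -0.183  0.146]
196 187 [0.5   0.075 0.002]
225 185 [ 0.506 -0.001  0.008]
229 201 [ 0.463 -0.013  0.017]
255 192 [ 0.487 -0.08   0.028]
345 192 [ 0.492 -0.313  0.018]
309 211 [ 0.434 -0.208  0.118]
300 150 [ 0.605 -0.198 -0.004]
510 288 [ 0.354 -0.08   1.186]
361 291 [ 0.354 -0.08   1.186]
38 292 [ 0.354 -0.08   1.186]
62 293 [ 0.354 -0.08   1.186]
203 293 [ 0.354 -0.08   1.186]
375 293 [ 0.354 -0.08   1.186]
21 294 [ 0.354 -0.08   1.186]
161 284 [ 0.354 -0.08   1.186]
232 285 [ 0.354 -0.08   1.186]
255 285 [ 0.354 -0.08   1.186]
356 285 [ 0.354 -0.08   1.186]
177 287 [ 0.354 -0.08   1.186]
105 288 [ 0.354 -0.08   1.186]
193 291 [ 0.354 -0.08   1.186]
506 289 [ 0.354 -0.08   1.186]
408 274 [ 0.354 -0.08   1.186]
185 275 [ 0.354 -0.08   1.186]
215 275 [ 0.354 -0.08   1.186]
432 277 [ 0.354 -0.08   1.186]
462 277 [ 0.354 -0.08   1.186]
218 278 [ 0.354 -0.08   1.186]
11 280 [ 0.354 -0.08   1.186]
279 280 [ 0.354 -0.08   1.186]
399 268 [ 0.354 -0.08   1.186]
244 269 [ 0.354 -0.08   1.186]
```

View pics/topz.png

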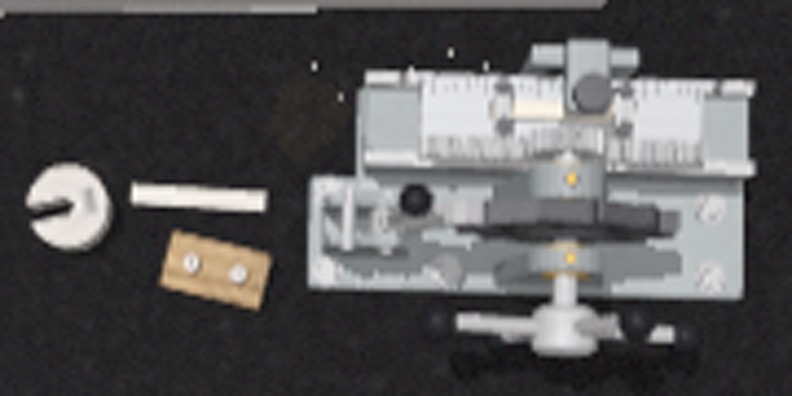

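The zoom shows the pawl ball at zoom pixel (415,200), full-image (274,185.5). The top spoke ball is at (637,320), full-image (325,213), and the gold oilers at (571,178) and (571,257). Next I'll fit the marker pose.

```bash
python3 - <<'E'
from h import *
from scipy.optimize import least_squares
f=lambda u,v:((u+.5)/4.4-.5+180,(v+.5)/4.4-.5+140)
K=onz('top',*f(415,200),.176);S=onz('top',*f(637,320),.170)
print('knob',K,'spoke',S)
print('L',onz('top',*f(437,322),.128),'R',onz('top',*f(685,335),.072))
print('oil',onz('top',*f(571,178),.13),onz('top',*f(571,257),.13))
# base plate front corners
for u,v in [(308,288),(742,298),(308,178)]: print('plate',onz('top',*f(u,v),.012))
# fit: pts in local with image coords
L=[(-8,87,176,415,200),(13,0,130,571,178),(-30,0,130,571,257),(-66,-28,170,637,320),(-66,70,128,437,322),(-66,-70,72,685,335),(59,-10,134,593,95)]
def res(q):
    c,s=np.cos(q[2]),np.sin(q[2]);r=[]
    for x,y,z,u,v in L:
        w=[q[0]+(c*x-s*y)/1e3,q[1]+(s*x+c*y)/1e3,z/1e3]
        r+=list(proj('top',w)-f(u,v))
    return np.array(r)
o=least_squares(res,[.48,-.18,0]);print(o.x,np.degrees(o.x[2]),o.fun.reshape(-1,2).round(1))
for n in ['spare']:
  print('bar',onz('top',*f(200,197),.008),'die',onz('top',*f(216,270),.026),'wt',onz('top',*f(69,206),.028))
E
```

```text
knob [ 0.48615816 -0.12197069  0.176     ] spoke [ 0.42727841 -0.23601839  0.17      ]
L [ 0.42746265 -0.13638829  0.128     ] R [ 0.42641699 -0.2778141   0.072     ]
oil [ 0.50544727 -0.20697152  0.13      ] [ 0.46307904 -0.20709273  0.13      ]
plate [ 0.45428112 -0.06632974  0.012     ]
plate [ 0.45269861 -0.32215355  0.012     ]
plate [ 0.51966917 -0.06512713  0.012     ]
[ 0.49277589 -0.20784796 -0.00868453] -0.4975868717145269 [[-0.5  0.3]
 [ 0.4 -0.1]
 [ 0.2  0.1]
 [-0.3  0.3]
 [ 0.4  0. ]
 [-0.2  0.1]
 [ 0.1 -0.8]]
bar [ 0.50773432 -0.00116744  0.008     ] die [ 0.46269028 -0.01275018  0.026     ] wt [0.49851676 0.07370477 0.028     ]
```

Good fit (under 1 px): marker at (0.4928, -0.2078), yaw -0.5°. I'll close the gripper, turn the pads' narrow side along y and move above the gap between wheel and pawl.

Call:
{"name": "servo_tool", "arguments": {
  "steps": [
    {"x": 25, "y": 30, "yaw": 6},
    {"x": 50, "y": 60, "yaw": 12},
    {"x": 75, "y": 90, "yaw": 18},
    {"x": 100, "y": 120, "yaw": 24},
    {"x": 125, "y": 150, "yaw": 30},
    {"x": 150, "y": 185, "yaw": 36},
    {"x": 175, "y": 220, "yaw": 42},
    {"x": 200, "y": 255, "yaw": 48},
    {"x": 230, "y": 285, "yaw": 54},
    {"x": 255, "y": 320, "yaw": 60},
    {"x": 275, "y": 345, "yaw": 66},
    {"x": 290, "y": 358, "yaw": 69}
  ],
  "grip": 0,
  "grip_force": 20
}}

```text
schema error: expected keys x, y, z, yaw
```

Call:
{"name": "servo_tool", "arguments": {
  "steps": [
    {"z": 0},
    {"z": 0}
  ]
}}

```text
schema error: expected keys x, y, z, yaw
```

```bash
python3 - <<'E'
from h import *
o=get_obs();print(o['time'],o['ee_pos'],o['tcp_rot'],o['opening'],o['q'].round(1),o['wrist_force'])
for n in("scene","top"):
    p,d=camera(n);np.savez(n+'1.npz',p=p,d=d)
    c=p[150:330,200:400] if n=='scene' else p[130:240,180:360]
    cv2.imwrite(f"pics/{n}1.png",cv2.resize(c[:,:,::-1],None,fx=3.2 if n=='scene' else 4.4,fy=3.2 if n=='scene' else 4.4,interpolation=cv2.INTER_CUBIC))
E
```

```text
0.1 [ 0.19563948 -0.51381763  0.25265774] [-1.79929924e+02  5.18226554e-04  2.08463971e+01] 0.0853229703544994 [-69.2   5.   10.   95.1  -0.   90. ] [-0.83646608  0.91193585 -0.6636879 ]
```

View pics/scene1.png

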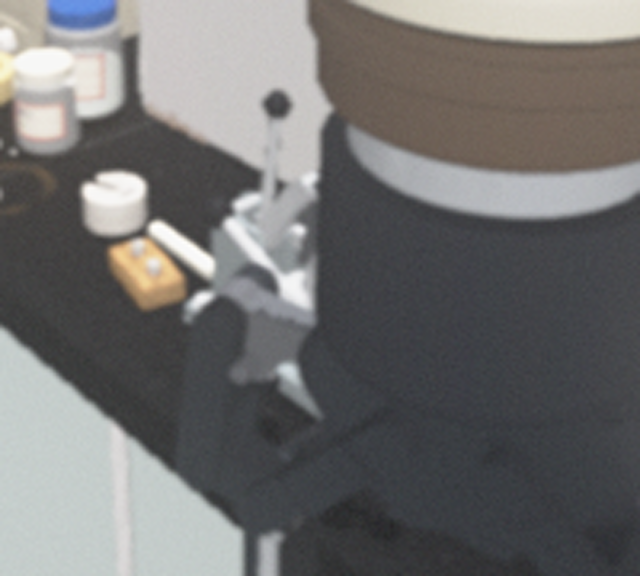

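View pics/top1.png

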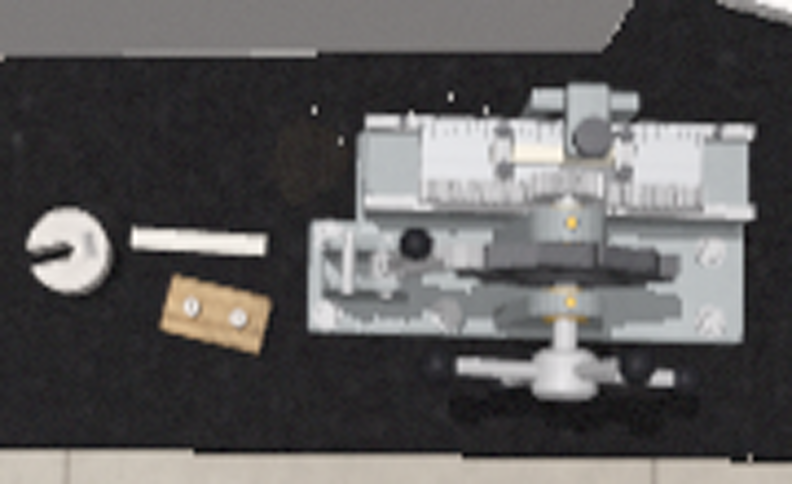

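The pictures match the first ones, since the call was refused: every row needs all four keys. Repeating it with full rows.

Call:
{"name": "servo_tool", "arguments": {
  "steps": [
    {"x": 25, "y": 30, "z": 0, "yaw": 6},
    {"x": 50, "y": 60, "z": 0, "yaw": 12},
    {"x": 75, "y": 90, "z": 0, "yaw": 18},
    {"x": 100, "y": 120, "z": 0, "yaw": 24},
    {"x": 125, "y": 150, "z": 0, "yaw": 30},
    {"x": 150, "y": 185, "z": 0, "yaw": 36},
    {"x": 175, "y": 220, "z": 0, "yaw": 42},
    {"x": 200, "y": 255, "z": 0, "yaw": 48},
    {"x": 230, "y": 285, "z": 0, "yaw": 54},
    {"x": 255, "y": 320, "z": 0, "yaw": 60},
    {"x": 275, "y": 345, "z": 0, "yaw": 66},
    {"x": 290, "y": 358, "z": 0, "yaw": 69}
  ],
  "grip": 0,
  "grip_force": 20
}}

```text
time: 1.7
ee_pos: [0.4864, -0.1547, 0.2527]
tcp_rot: [-179.9, -0.0, 90.0]
wrist_force: [-0.1, -1.0, -0.9]
opening: -0.0001
```

Call:
{"name": "servo_tool", "arguments": {
  "steps": [
    {"x": 0, "y": 0, "z": 0, "yaw": 0},
    {"x": 0, "y": 0, "z": 0, "yaw": 0}
  ]
}}

```text
time: 1.95
ee_pos: [0.486, -0.1553, 0.2527]
tcp_rot: [-179.9, 0.0, 89.9]
wrist_force: [-1.5, -0.9, 0.7]
opening: -0.0
```

```bash
cat > look.py <<'E'
from h import *
import sys
k=sys.argv[1]
o=get_obs();print(o['time'],o['ee_pos'],o['tcp_rot'],o['opening'],o['q'].round(1),o['wrist_force'])
for n in sys.argv[2:]:
    p,d=camera(n);np.savez(n+k+'.npz',p=p,d=d)
    c={'scene':p[150:330,200:400],'top':p[130:240,180:360],'wrist':p}[n];s={'scene':3.2,'top':4.4,'wrist':1.2}[n]
    cv2.imwrite(f"pics/{n}{k}.png",cv2.resize(c[:,:,::-1],None,fx=s,fy=s,interpolation=cv2.INTER_CUBIC))
E
python3 look.py 2 scene top wrist
```

```text
1.95 [ 0.48604646 -0.15531876  0.25265447] [-1.79917006e+02  4.11911338e-03  8.99368183e+01] -1.9736889796097807e-05 [-17.7  -0.4   4.4  94.9  -0.   72.4] [-1.51767296 -0.87353977  0.65268484]
```

View pics/scene2.png

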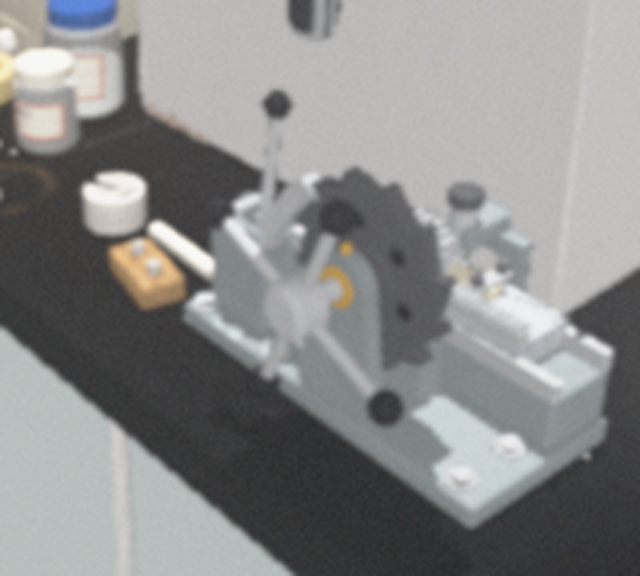

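View pics/wrist2.png

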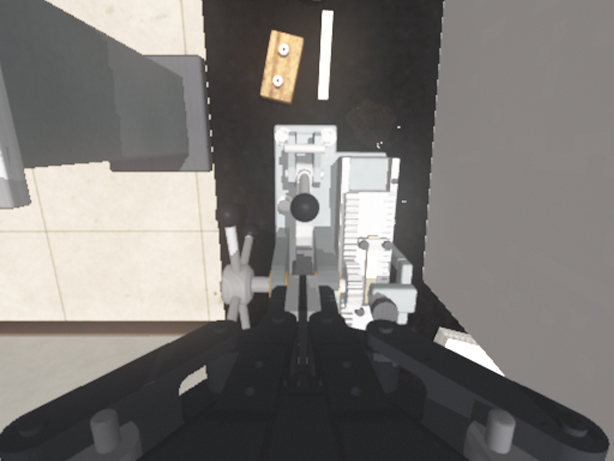

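The scene view is now clear: pawl ball at crop (277,103), top spoke ball at (340,217), fingertips at (315,37). In the wrist view the closed tips sit at about (305,280), lined up with the pawl ball's column. I'll triangulate from two views and check the tip height.

```bash
python3 - <<'E'
from h import *
f=lambda u,v:((u+.5)/4.4-.5+180,(v+.5)/4.4-.5+140)
g=lambda u,v:((u+.5)/3.2-.5+200,(v+.5)/3.2-.5+150)
def tri(a,b):
    c1,d1=ray('top',*a);c2,d2=ray('scene',*b);s=np.linalg.lstsq(np.c_[d1,-d2],c2-c1,rcond=None)[0]
    p,q=c1+s[0]*d1,c2+s[1]*d2;return (p+q)/2,np.linalg.norm(p-q)
print('knob',tri(f(415,200),g(277,103)));print('spoke',tri(f(637,320),g(340,217)));print('R',tri(f(685,335),g(386,407)))
print('tip near edge at x .473',onx('scene',*g(312,38),.473),onx('scene',*g(312,38),.486))
E
```

```text
knob (array([ 0.48749407, -0.12285881,  0.17330091]), np.float64(0.002485640573571477))
spoke (array([ 0.42867516, -0.23741241,  0.16792558]), np.float64(0.0032564059238885694))
R (array([ 0.42760049, -0.27925778,  0.06870475]), np.float64(0.0025568417121652263))
tip near edge at x .473 [ 0.473      -0.16868217  0.23528219] [ 0.486      -0.15514519  0.22720847]
```

Tip height agrees (about 0.23). Descending beside the ball.

Call:
{"name": "servo_tool", "arguments": {
  "steps": [
    {"x": 0, "y": 0, "z": -20, "yaw": 0},
    {"x": 0, "y": 0, "z": -40, "yaw": 0},
    {"x": 0, "y": 0, "z": -60, "yaw": 0},
    {"x": 0, "y": 0, "z": -72, "yaw": 0},
    {"x": 0, "y": 0, "z": -72, "yaw": 0}
  ]
}}

```text
time: 2.72
ee_pos: [0.4854, -0.1557, 0.1804]
tcp_rot: [-179.9, -0.0, 89.9]
wrist_force: [-0.2, 0.6, 0.4]
opening: 0.0001
```

Call:
{"name": "servo_tool", "arguments": {
  "steps": [
    {"x": 0, "y": 5, "z": 0, "yaw": 0},
    {"x": 0, "y": 10, "z": 0, "yaw": 0},
    {"x": 0, "y": 14, "z": 0, "yaw": 0},
    {"x": 0, "y": 18, "z": 0, "yaw": 0},
    {"x": 0, "y": 22, "z": 0, "yaw": 0},
    {"x": 0, "y": 26, "z": 0, "yaw": 0},
    {"x": 0, "y": 30, "z": 0, "yaw": 0}
  ]
}}

```text
time: 3.6
ee_pos: [0.4854, -0.1254, 0.1804]
tcp_rot: [-179.9, -0.0, 89.9]
wrist_force: [-0.8, 0.1, 1.2]
opening: 0.0
```

```bash
python3 look.py 3 scene
```

```text
3.6 [ 0.48540848 -0.12544013  0.18036399] [-1.79884575e+02 -1.30566709e-02  8.98778075e+01] 3.2740016244200383e-05 [-14.5  -2.4  -5.5  87.   -0.   75.6] [-0.79469821  0.05339407  1.17528091]
```

View pics/scene3.png

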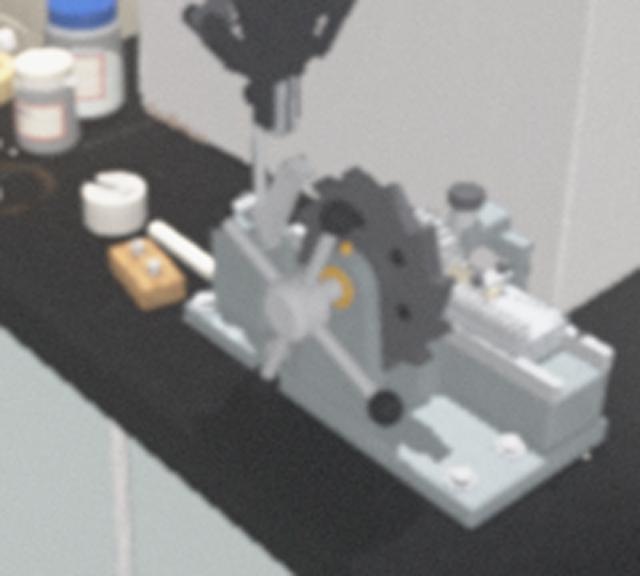

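The ball, now at about (258,95), sits against the finger's far side and the lever is close to upright, so the pawl is tipping. Continuing.

Call:
{"name": "servo_tool", "arguments": {
  "steps": [
    {"x": 0, "y": 4, "z": 0, "yaw": 0},
    {"x": 0, "y": 8, "z": 0, "yaw": 0},
    {"x": 0, "y": 12, "z": 0, "yaw": 0},
    {"x": 0, "y": 16, "z": 0, "yaw": 0},
    {"x": 0, "y": 20, "z": 0, "yaw": 0},
    {"x": 0, "y": 24, "z": 0, "yaw": 0},
    {"x": 0, "y": 28, "z": 0, "yaw": 0},
    {"x": 0, "y": 32, "z": 0, "yaw": 0},
    {"x": 0, "y": 36, "z": 0, "yaw": 0},
    {"x": 0, "y": 40, "z": 0, "yaw": 0},
    {"x": 0, "y": 42, "z": 0, "yaw": 0},
    {"x": 0, "y": 42, "z": 0, "yaw": 0}
  ]
}}

```text
time: 5.15
ee_pos: [0.4854, -0.083, 0.1804]
tcp_rot: [-179.9, -0.0, 89.9]
wrist_force: [-0.5, -0.4, -0.3]
opening: 0.0002
```

Call:
{"name": "servo_tool", "arguments": {
  "steps": [
    {"x": 0, "y": -5, "z": 30, "yaw": 0},
    {"x": 0, "y": -20, "z": 75, "yaw": 0},
    {"x": 0, "y": -60, "z": 75, "yaw": 0},
    {"x": 0, "y": -60, "z": 75, "yaw": 0}
  ]
}}

```text
time: 5.65
ee_pos: [0.4855, -0.1449, 0.2556]
tcp_rot: [-179.9, 0.0, 89.8]
wrist_force: [-0.1, 0.5, 0.3]
opening: 0.0001
```

```bash
python3 look.py 4 scene
```

```text
5.65 [ 0.48548933 -0.1448555   0.255599  ] [-1.79912652e+02  8.18780566e-03  8.97609021e+01] 0.00012804473010380622 [-16.6  -0.8   4.3  95.3  -0.   73.6] [-0.13617934  0.50002315  0.31795956]
```

View pics/scene4.png

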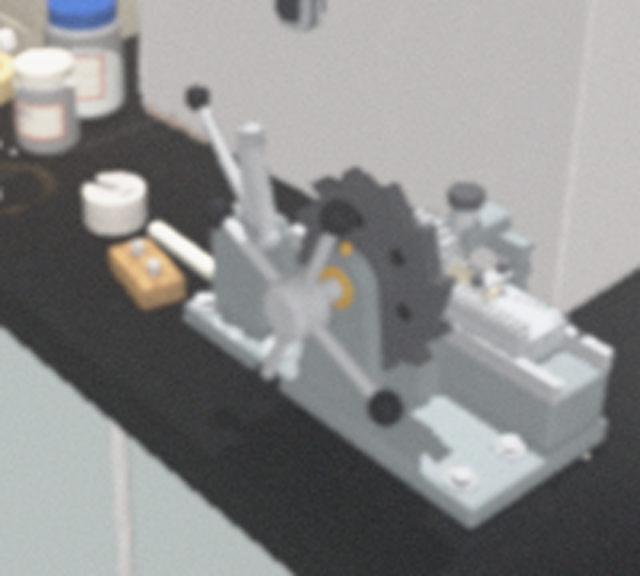

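The pawl rests outward (ball at (198,97)) and the wheel is unchanged. Moving to the −y side of the top spoke's ball.

Call:
{"name": "servo_tool", "arguments": {
  "steps": [
    {"x": -12, "y": -25, "z": 0, "yaw": 0},
    {"x": -30, "y": -60, "z": 0, "yaw": 0},
    {"x": -48, "y": -100, "z": 0, "yaw": 0},
    {"x": -58, "y": -123, "z": 0, "yaw": 0},
    {"x": -58, "y": -123, "z": 0, "yaw": 0},
    {"x": -58, "y": -123, "z": -25, "yaw": 0},
    {"x": -58, "y": -123, "z": -50, "yaw": 0},
    {"x": -58, "y": -123, "z": -75, "yaw": 0},
    {"x": -58, "y": -123, "z": -75, "yaw": 0}
  ]
}}

```text
time: 6.82
ee_pos: [0.427, -0.2652, 0.1786]
tcp_rot: [-179.7, -0.1, 89.9]
wrist_force: [0.3, -1.0, 0.9]
opening: -0.0002
```

```bash
python3 look.py 5 scene
```

```text
6.825 [ 0.4269738  -0.26522343  0.17857347] [-1.79715693e+02 -1.43916844e-01  8.98619735e+01] -0.0002075246085629009 [-31.8  -2.1  -5.4  87.   -0.   58.3] [ 0.33018518 -0.98492729  0.92273028]
```

View pics/scene5.png

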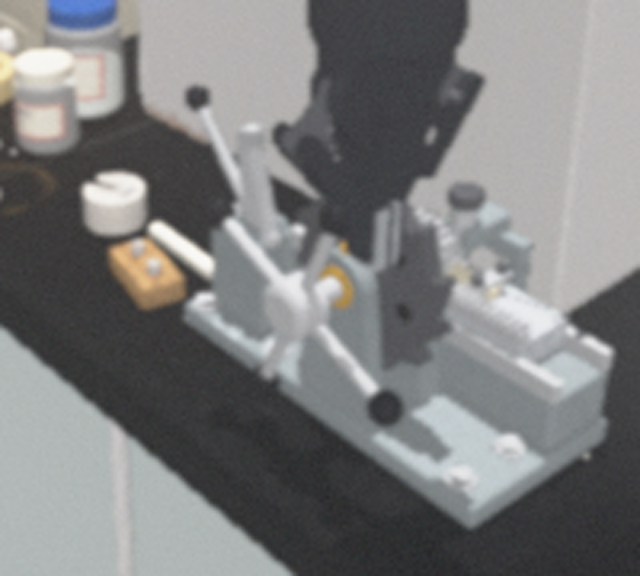

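The fingertips are on the −y side of the spoke ball at about (390,230), the ball showing at (320,215). Pushing slowly.

Call:
{"name": "servo_tool", "arguments": {
  "steps": [
    {"x": 0, "y": 4, "z": 1, "yaw": 0},
    {"x": 0, "y": 8, "z": 1, "yaw": 0},
    {"x": 0, "y": 11, "z": 1, "yaw": 0},
    {"x": 0, "y": 14, "z": 1, "yaw": 0},
    {"x": 0, "y": 17, "z": 1, "yaw": 0},
    {"x": 0, "y": 20, "z": 1, "yaw": 0},
    {"x": 0, "y": 23, "z": 1, "yaw": 0},
    {"x": 0, "y": 26, "z": 1, "yaw": 0},
    {"x": 0, "y": 29, "z": 1, "yaw": 0},
    {"x": 0, "y": 32, "z": 1, "yaw": 0},
    {"x": 0, "y": 34, "z": 1, "yaw": 0},
    {"x": 0, "y": 34, "z": 1, "yaw": 0}
  ]
}}

```text
time: 8.38
ee_pos: [0.4273, -0.2314, 0.1809]
tcp_rot: [-179.8, -0.1, 89.9]
wrist_force: [-0.7, -0.4, -0.4]
opening: -0.0001
```

Call:
{"name": "servo_tool", "arguments": {
  "steps": [
    {"x": 0, "y": 2, "z": 0, "yaw": 0},
    {"x": 0, "y": 4, "z": 0, "yaw": 0},
    {"x": 0, "y": 6, "z": 0, "yaw": 0},
    {"x": 0, "y": 8, "z": 0, "yaw": 0},
    {"x": 0, "y": 9, "z": 0, "yaw": 0},
    {"x": 0, "y": 9, "z": 0, "yaw": 0},
    {"x": 0, "y": 9, "z": 0, "yaw": 0}
  ]
}}

```text
time: 9.25
ee_pos: [0.4272, -0.2223, 0.1808]
tcp_rot: [-179.8, -0.1, 89.9]
wrist_force: [-0.7, -0.7, 0.1]
opening: 0.0
```

Call:
{"name": "servo_tool", "arguments": {
  "steps": [
    {"x": 0, "y": -10, "z": 0, "yaw": 0},
    {"x": 0, "y": -25, "z": 20, "yaw": 0},
    {"x": 0, "y": -40, "z": 50, "yaw": 0},
    {"x": 0, "y": -40, "z": 80, "yaw": 0},
    {"x": 0, "y": -40, "z": 80, "yaw": 0}
  ]
}}

```text
time: 9.88
ee_pos: [0.4277, -0.2633, 0.2627]
tcp_rot: [-179.9, -0.0, 89.8]
wrist_force: [0.7, 0.4, -0.3]
opening: 0.0003
```

```bash
python3 look.py 6 scene
```

```text
9.875 [ 0.42774927 -0.26326562  0.26271908] [-1.79938396e+02 -4.30668269e-02  8.98397470e+01] 0.00026891373322291795 [-31.6  -1.3   4.7  96.1   0.   58.5] [ 0.68984778  0.3579158  -0.29251565]
```

View pics/scene6.png

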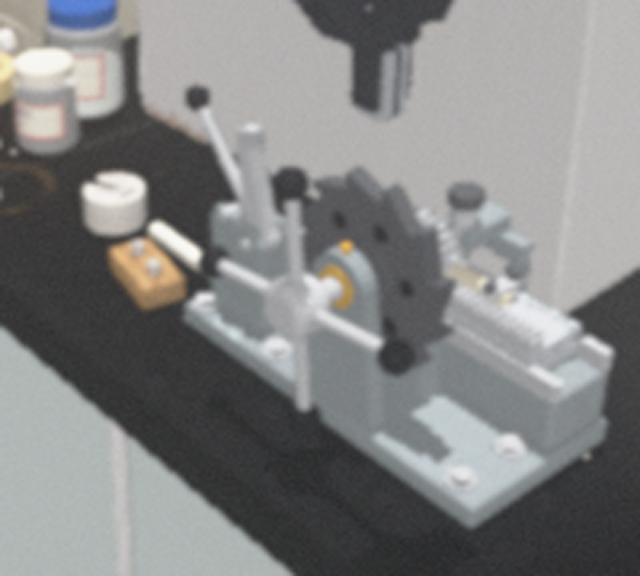

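The top spoke is nearly upright now, with its ball at (291,184) and the −y ball at (397,356). Working out the wheel angle from those.

```bash
python3 - <<'E'
from h import *
from scipy.optimize import least_squares
g=lambda u,v:np.array(((u+.5)/3.2-.5+200,(v+.5)/3.2-.5+150))
def P(phi,off):
    # ball at angle phi from upright to +y
    y,z=76*np.sin(phi),100+76*np.cos(phi);x=-66;c,s=1,-.00868
    return proj('scene',[.49278+(x-s*y)/1e3,-.20785+(s*x+y)/1e3,z/1e3])+off
obs=[g(340,217),g(386,407),g(291,184),g(397,356)]
def res(q):
    o=q[2:4];return np.concatenate([P(-.384+q[0],o)-obs[0],P(-.384+q[0]-np.pi/2,o)-obs[1],P(-.384+q[1],o)-obs[2],P(-.384+q[1]-np.pi/2,o)-obs[3]])
r=least_squares(res,[0,.47,0,0]);print(r.x,r.fun.round(2))
E
```

```text
[-0.00298146  0.49423035  2.05743589  1.35536627] [-0.38  0.31  0.13  0.13  0.26 -0.35 -0.01 -0.08]
```

Wheel at about 0.494 (started at about 0.00), inside 0.36–0.58. Now moving to the outer side of the pawl's ball.

Call:
{"name": "servo_tool", "arguments": {
  "steps": [
    {"x": 6, "y": 25, "z": 0, "yaw": 0},
    {"x": 18, "y": 70, "z": 0, "yaw": 0},
    {"x": 30, "y": 120, "z": 0, "yaw": 0},
    {"x": 42, "y": 170, "z": 0, "yaw": 0},
    {"x": 52, "y": 220, "z": 0, "yaw": 0},
    {"x": 58, "y": 251, "z": 0, "yaw": 0},
    {"x": 58, "y": 251, "z": 0, "yaw": 0},
    {"x": 58, "y": 251, "z": 0, "yaw": 0},
    {"x": 58, "y": 251, "z": -30, "yaw": 0},
    {"x": 58, "y": 251, "z": -60, "yaw": 0},
    {"x": 58, "y": 251, "z": -95, "yaw": 0},
    {"x": 58, "y": 251, "z": -102, "yaw": 0}
  ]
}}

```text
time: 11.42
ee_pos: [0.4842, -0.013, 0.1569]
tcp_rot: [-179.6, -0.1, 89.8]
wrist_force: [-0.6, 0.7, 0.5]
opening: -0.0
```

```bash
python3 look.py 7 scene
```

```text
11.425 [ 0.4841873  -0.01298781  0.15693418] [-1.79627809e+02 -9.83981153e-02  8.97561972e+01] -3.718057988735881e-05 [ -1.6  -4.5 -10.1  84.8   0.1  88.7] [-0.61160305  0.71231824  0.50834088]
```

View pics/scene7.png

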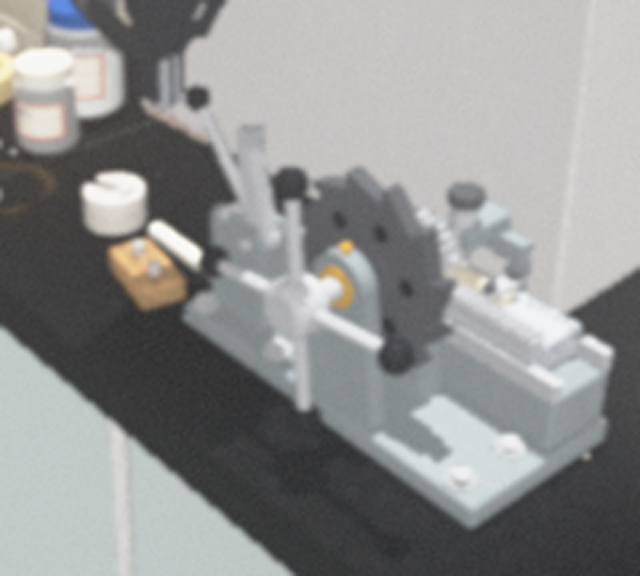

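The tips are outside the ball, at about (170,105) with the ball at (198,97). Pushing it back slowly and following it in.

Call:
{"name": "servo_tool", "arguments": {
  "steps": [
    {"x": 0, "y": -5, "z": 2, "yaw": 0},
    {"x": 0, "y": -9, "z": 4, "yaw": 0},
    {"x": 0, "y": -13, "z": 6, "yaw": 0},
    {"x": 0, "y": -17, "z": 8, "yaw": 0},
    {"x": 0, "y": -21, "z": 10, "yaw": 0},
    {"x": 0, "y": -25, "z": 12, "yaw": 0},
    {"x": 0, "y": -29, "z": 14, "yaw": 0},
    {"x": 0, "y": -33, "z": 16, "yaw": 0},
    {"x": 0, "y": -37, "z": 18, "yaw": 0},
    {"x": 0, "y": -41, "z": 20, "yaw": 0},
    {"x": 0, "y": -45, "z": 20, "yaw": 0},
    {"x": 0, "y": -49, "z": 20, "yaw": 0}
  ]
}}

```text
time: 12.98
ee_pos: [0.4846, -0.0621, 0.1775]
tcp_rot: [-179.7, -0.1, 89.8]
wrist_force: [0.4, 0.5, 0.2]
opening: 0.0001
```

Call:
{"name": "servo_tool", "arguments": {
  "steps": [
    {"x": 0, "y": -4, "z": 0, "yaw": 0},
    {"x": 0, "y": -8, "z": 0, "yaw": 0},
    {"x": 0, "y": -12, "z": 0, "yaw": 0},
    {"x": 0, "y": -16, "z": 0, "yaw": 0},
    {"x": 0, "y": -20, "z": 0, "yaw": 0},
    {"x": 0, "y": -24, "z": 0, "yaw": 0},
    {"x": 0, "y": -28, "z": 0, "yaw": 0},
    {"x": 0, "y": -31, "z": 0, "yaw": 0},
    {"x": 0, "y": -33, "z": 0, "yaw": 0},
    {"x": 0, "y": -33, "z": 0, "yaw": 0}
  ]
}}

```text
time: 14.22
ee_pos: [0.4845, -0.0952, 0.1776]
tcp_rot: [-179.7, -0.1, 89.8]
wrist_force: [-0.1, -0.3, -0.6]
opening: -0.0002
```

```bash
python3 look.py 8 scene
```

```text
14.225 [ 0.48454769 -0.09518586  0.17755954] [-1.79682552e+02 -1.00140065e-01  8.97612066e+01] -0.00021470654630802483 [-11.1  -3.3  -6.6  86.9   0.   79.1] [-0.08466576 -0.27090238 -0.64239814]
```

View pics/scene8.png

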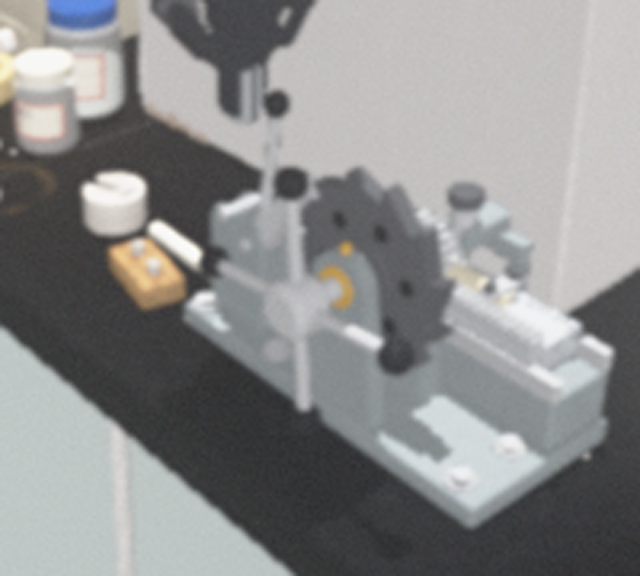

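The ball is back at (277,103), where it started, and the wheel hasn't moved. I'll retreat, then compare the ball position with the start image at sub-pixel level.

Call:
{"name": "servo_tool", "arguments": {
  "steps": [
    {"x": 0, "y": 15, "z": 0, "yaw": 0},
    {"x": 0, "y": 35, "z": 30, "yaw": 0},
    {"x": 0, "y": 55, "z": 70, "yaw": 0},
    {"x": -40, "y": 90, "z": 100, "yaw": 0},
    {"x": -90, "y": 140, "z": 100, "yaw": 0},
    {"x": -130, "y": 180, "z": 100, "yaw": 0},
    {"x": -130, "y": 180, "z": 100, "yaw": 0},
    {"x": -130, "y": 180, "z": 100, "yaw": 0}
  ]
}}

```text
time: 15.28
ee_pos: [0.3545, 0.0855, 0.2777]
tcp_rot: [-179.7, -0.1, 89.9]
wrist_force: [-0.5, -1.0, 0.2]
opening: 0.0001
```

```bash
python3 look.py 9 scene top; python3 - <<'E'
from h import *
def cen(n,k,box,th=70):
    u0,v0,u1,v1=box;g=np.load(f'{n}{k}.npz')['p'][v0:v1,u0:u1].mean(2).astype(float);w=np.clip(110-g,0,None)
    v,u=np.mgrid[v0:v1,u0:u1];return (u*w).sum()/w.sum(),(v*w).sum()/w.sum()
for k in '2 9'.split(): print('scene knob',k,cen('scene',k,(280,176,294,188)))
for k in '2 6 8 9'.split(): print('spoke',k,cen('scene',k,(318,255,330,268)))
a=np.load('top0.npz')['p'].astype(int);b=np.load('top9.npz')['p'].astype(int)
def c2(p,box):
    u0,v0,u1,v1=box;w=np.clip(p[v0:v1,u0:u1].mean(2)-70,0,None);v,u=np.mgrid[v0:v1,u0:u1];return np.round([(u*w).sum()/w.sum(),(v*w).sum()/w.sum()],2)
for nm,bx in dict(wt=(183,175,207,199),bar=(207,178,243,192),die=(214,192,244,212)).items(): print(nm,c2(a,bx),c2(b,bx))
E
```

```text
15.275 [0.35454481 0.08545524 0.27773743] [-1.79739872e+02 -1.08892245e-01  8.98653163e+01] 5.333312252471824e-05 [ 13.4 -19.1  -8.9 100.5   0.2 103.6] [-0.45748013 -0.97528816  0.18841285]
scene knob 2 (np.float64(286.1231727773784), np.float64(182.48813803019414))
scene knob 9 (np.float64(285.83411727814365), np.float64(182.2662276575729))
spoke 2 (np.float64(324.3063766891892), np.float64(258.63619087837844))
spoke 6 (np.float64(323.8190679831457), np.float64(260.5140557197661))
spoke 8 (np.float64(323.7901728553137), np.float64(260.68077784891165))
spoke 9 (np.float64(323.77411508136214), np.float64(260.7069283677235))
wt [195.5  186.31] [195.5 186.3]
bar [224.6  184.46] [224.59 184.46]
die [228.29 200.77] [228.27 200.76]
```

View pics/scene9.png

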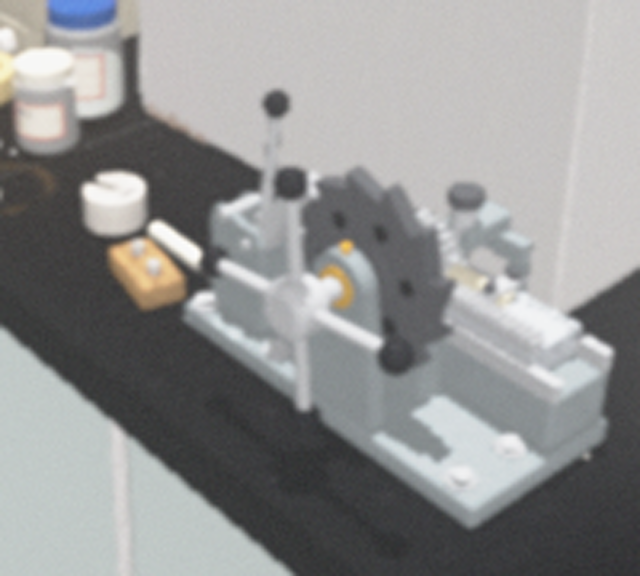

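View pics/top9.png

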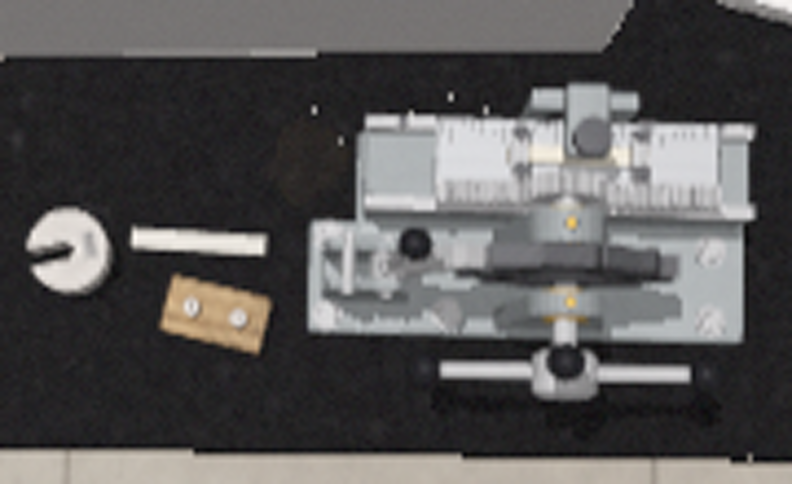

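The ball differs by only ~0.3 px from the start image. I'll turn that into an angle using both views before handing in.

```bash
python3 look.py 10 scene top;python3 - <<'E'
from h import *
def kp(phi):
    a=-.1+phi;y,z=97+100*np.sin(a),76+100*np.cos(a);return [.49278+(-8+.00868*y)/1e3,-.20785+(.00007*1e3+y)/1e3,z/1e3]
for n in('scene','top'): print(n,'px per 0.1 rad',proj(n,kp(.1))-proj(n,kp(0)))
def cen(n,k,box,t):
    u0,v0,u1,v1=box;g=np.load(f'{n}{k}.npz')['p'][v0:v1,u0:u1].mean(2).astype(float);w=np.clip(t-g,0,None)
    v,u=np.mgrid[v0:v1,u0:u1];return np.round([(u*w).sum()/w.sum(),(v*w).sum()/w.sum()],2)
for k in ('0','1','9','10'): print('top',k,cen('top',k,(269,180,280,191),100))
for k in ('1','2','9','10'): print('scene',k,cen('scene',k,(280,176,293,188),110))
print(get_obs()['time'])
E
```

```text
15.375 [0.35507869 0.08461641 0.27738216] [-1.79672996e+02 -9.21854537e-02  8.97267964e+01] -6.39198286991467e-05 [ 13.3 -19.   -8.8 100.5   0.2 103.6] [ 0.66761404  0.29574273 -0.05143591]
scene px per 0.1 rad [-3.36387445 -1.94264127]
top px per 0.1 rad [-4.44320913 -0.14302175]
top 0 [273.97 185.08]
top 1 [273.98 185.09]
top 9 [273.93 185.09]
top 10 [273.92 185.09]
scene 1 [286.08 182.49]
scene 2 [286.12 182.49]
scene 9 [285.83 182.27]
scene 10 [285.83 182.27]
15.475
```

The pawl is within about 0.01 rad of its starting seat; a nose on a tooth would shift the ball by about 4 px. The loose items haven't moved. Handing in.

```bash
python3 -c "
from workcell import *
print(job_done())"
```

```text
the job is handed in; nothing more can be done
None
```

The feed is one notch back and the pawl is seated in the next tooth gap. I handed the job in at about 15.5 s; no verdict was reported. With the gripper shut, I tipped the pawl out until it rested on its stop. I then pushed the top spoke's ball back one notch, tipped the pawl in again and moved the arm clear.

**Last checks**
- **Wheel:** it stands at about 0.49 rad, against about 0.00 at the start (window 0.36 to 0.62), and stayed there while the pawl went in.
- **Pawl:** its ball is back at its starting position. The two cameras differ slightly: the top view shows a change of about 0.001 rad and the scene view about 0.008 rad. Both are far below the roughly 0.1 rad of a nose resting on a tooth. The pawl angle is only measured relative to its start.
- **Loose things:** the weight, spare bar and die block moved less than 0.05 px in the top view.
- **Forces:** the wrist readings at the end of each move stayed at noise level, about 1 N. Contact forces during the moves were not recorded.

The first move calls were refused for missing row keys, and the arm did not move. No check failed.

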